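# Hang the rear lamp in the side-opening hooks

## Robot

A 6-joint arm with a two-finger parallel gripper is mounted at the origin on the work surface. World frame = base frame: x ahead of the robot, y to its left, z up, the work surface at z = 0. Lengths are in m, angles in rad, forces in N, time in s.
With the tool pointing down it reaches from about 0.325 to 0.9 m from the base axis. Payload 6.1 kg.
Tool frame: the origin (TCP) lies at the centre of the arm's flange, where the gripper is bolted on; the fingertips stand ctrl.nose_length ahead of it and the grasp point (between the pads) lies 164 mm ahead of it (ctrl.nose_length is the distance from the TCP to the fingertips, in m); z points along the fingers, y is the line along which they close (so a half turn about z gives the same grasp; the last joint's range is limited). The gripper opens to 87 mm and grips with 3 to 60 N. Pads are 19 mm wide; open, the fingers measure 117 mm over their backs; the gripper's body (75 mm by 190 mm) begins 51 mm behind the grasp point.
Start: joints at [1.005, 0.22, 1.526, -0, 1.395, -0.126], TCP at [0.266, 0.566, 0.405] pointing down, gripper open.
Joint ranges: [-2.98, 2.98], [-0.91, 2.08], [0.09, 2.57], [-1.24, 4.39], [0.2, 2.65], [-2.68, 2.68]. Speed limits (rad/s): [2.57, 2.57, 3.01, 3.14, 3.14, 3.14].

## Interface

Orientations are given as a unit quaternion [w, x, y, z].
In Python, from station import ctrl gives the robot as it stands. The module is installed in compiled form; this text tells all that it offers.
- The arm moves only by the shell command python3 -m pendant 'ROWS' [OPENING] [FORCE]. ROWS is text: rows parted by semicolons, each of 4 numbers parted by spaces: the shift along the tool's x, y, z each as a share of 0.15 m, from -1 to 1, then the turn about the tool's z as a share of 2 pi rad, from -1 to 1. In form: dx dy dz roll; .... A call has 1 to 10 rows; each row is the pose to reach, as a shift and turn from the pose commanded when the call began, along the tool's axes at that moment, turning the shorter way round; what a row does not reach only later rows make up. A row lasts 1/10 s, in which the tool goes at most 50 mm and 8.59 degrees, less where a joint would pass 70% of its speed; a pose out of reach is approached as far as the arm can. A call with a number of a shift or a turn outside -1 to 1 is refused whole. A call with a gripper value outside its range is refused whole. OPENING is the opening, from -1 (shut) to 1 (fully open), set as the call begins (- or left out, the last holds). The fingers move at their own pace and stop on an object; FORCE is the grip in N (left out, the last holds). Time passes only in rows, so rows that repeat a pose let the fingers close. It gives the time, the measured TCP pose, the force, the opening and the grip force at its end, in the units of the state.
- ctrl.get_obs(): the state, without advancing time (a new reading comes with each control period).
- ctrl.camera(name): name is "scene" or "top" or "wrist"; returns a dict with "color" (420x560x3 uint8, blue, green, red), "camera_matrix" (3x3 intrinsics, pixels), "rvec" (rotation vector, rad) and "tvec" (3), from world to camera coordinates, as OpenCV has them. Camera axes: x right, y down, z forward; pixel columns grow to the right and rows downward; lengths in m; the calibration is good to about 2 mm. The wrist camera is an equidistant fisheye: a pixel r from the principal point sees the ray r / f radians off the axis. A picture is of the moment at which its call begins. There is no depth.
- ctrl.close_job(): hands the job in; it is judged then, once.
Trained networks look in the newest picture that a camera, given by its name, has taken for a name from the list of things; names that differ only in an ending like _2 or _b are one class to them, and where a whole thing is asked for, a point or a joint stands for the part that bears it (a point fixed in the world has none). Each returns a list of dicts, best first, with "score" (0 to 1); they miss things now and then, are a little off and sometimes report something else, mostly with a low value. They report only what shows in the picture. A call takes as long as a camera call. They do not tell look-alikes from the thing itself.
- ctrl.cut_out(camera, thing): "mask" (420x560 bool, what is visible of it) and "rect" ([left, top, width, height] in pixels, round what is visible of it).
The state is a dict: "time": time; "qpos": joint angles; "qvel": joint speeds; "joint_torque": joint torques, N m; "tcp_pos": TCP position; "tool_rot": TCP orientation; "force": force on the tool from outside, world axes, zero at the start; "wrist_torque": the same for the moment, N m; "finger_gap": finger opening in m; "gripper_force": force on a finger pad.
Only numpy, scipy, OpenCV 4.12 (cv2) and the standard library are available. Lean on these libraries where they do the work, as an engineer would, in place of code of your own. Each camera call takes 0.05 s, during which the arm holds its last target. There are 200 camera calls.

## Task

Hang the red rear lamp on the white hook stand: with the lamp upright and held by its top, bring its cross-pin in sideways under the lips of the two hooks until you feel it touch the back of the slots, then let it down into the throats and let go so that it hangs there by its pin, upright. Be gentle: the hooks sit on a slide that is only held by friction, and you must not shove it along nor press hard; leave the jar, the seat clamp and the small light mount where they are.

Things in the scene. Friction and masses are not known exactly. Their poses are not given: they have to be found in the camera images.
- lamp_center (a point): Centre of the loose red lamp, half-way up its 134 mm, and middle of its cross-pin. About 0.16 kg. Black foot 30 x 34 mm (x, y) up to 40 mm, above it a flat-sided red housing 30 x 30 mm to the top, 67 mm above this point. Steel pin, 8 mm thick, 60 mm long, along the lamp's x. Grip the top 25 mm across the y faces, so fingers stay above the hooks. z up; a half turn about z serves too.
- stand: White plastic hook stand, fixed. Origin on the shelf surface, z up; the hooks open towards +y. Foot and column at y -63 to -148 mm; on top a slide carries two equal upright hook plates 6 mm thick, mid-planes at x = -22 and +22 mm, so the lamp passes between (38 mm free). Slide block behind: y below -38, top at z = 135 mm. Seen from above the lips hide the throats.
- throat (a point): Point fixed to the stand, at its x = 0, y = 0, z = 110 mm, with the stand's axes: the centre of a fully seated pin were the slide at its middle. The slide is in fact set up to 24 mm either way along y; this is not measured: find the hooks by touch. They shift along y under about 7 N; in z all is rigid. Throats: 11 mm wide in y (-5.5 to 5.5), floor 4 mm below this point.
- mouth (a point): Point fixed to the stand at its x = 0, y = 12.5, z = 123.5 mm: middle of the slots' open side for the slide at its middle (see throat). Slots 15 mm high here: nose top at z = 116 (nose y 5.5 to 12.5), lip underside at 131, lip top at 138 mm. Pin goes in along -y at this height until it meets the upright back wall (pin centre at y = -1.5 plus the setting), then straight down.
- jar: Bystander: clear glass jar with a screw lid, 68 mm diameter, 100 mm tall; origin at the centre of its underside.
- clamp: Bystander: silver aluminium seat clamp, a ring of 38 mm diameter with two ears, 14 mm tall; origin at the centre of its underside.
- mount: Bystander: small white plastic light mount with two upright ears, 44 x 30 mm, 34 mm tall; origin at the centre of its underside.
- toolbox: Black plastic toolbox with a hinged lid, fixed, 170 x 260 mm (x, y), 120 mm tall plus its knob; origin at the centre of its underside.
Not all that is in view belongs to the job. There is more than one size of the stand; the one meant has the size given above.

How it is judged:
By the outcome, as a careful person would: the job done as asked, in the order asked, and still so for the second after the job is handed in, with the robot touching nothing.
It also fails if it takes over 61 s, if anything falls off the work surface, if the arm or the gripper's body presses on something with over 40 N, if the wrist force passes 120 N, or if a joint passes its speed limit or range.

## Working session

There is one attempt and no reset: what is moved stays moved. The work goes in short steps, Python scripts to look and compute and a shell command to move; the robot and the scene stay as the last step left them, time stands still between calls to the robot, and variables do not carry over. Pictures are saved under pics/ and viewed, at most 10 in all, crops included, and the job is handed in when it is done.

```bash
mkdir -p pics
python3 - <<'E'
from station import ctrl
import cv2,numpy as np
o=ctrl.get_obs();print({k:np.round(v,3).tolist() for k,v in o.items()},ctrl.nose_length)
ims=[]
for c in("scene","top"):
    d=ctrl.camera(c);cv2.imwrite(f"pics/{c}0.png",d["color"])
    print(c,d["camera_matrix"].tolist(),cv2.Rodrigues(d["rvec"])[0].round(3).tolist(),d["tvec"])
    for t in("lamp_center","stand","jar","clamp","mount","toolbox"):
        print(t,[(round(r["score"],2),r["rect"]) for r in ctrl.cut_out(c,t)])
E
```

```text
{'time': 0.0, 'qpos': [1.005, 0.221, 1.528, -0.0, 1.395, -0.126], 'qvel': [0.001, -0.002, 0.001, 0.0, 0.001, 0.001], 'joint_torque': [-0.001, -49.461, -38.738, 0.07, 0.057, -0.0], 'tcp_pos': [0.266, 0.565, 0.404], 'tool_rot': [-0.0, 0.218, 0.976, -0.001], 'force': [0.45, -0.017, 0.378], 'wrist_torque': [0.042, 0.009, 0.028], 'gripper_force': 0.0, 'finger_gap': 0.087} 0.1822
scene [[422.38534366564454, 0.0, 286.7130765188868], [0.0, 422.38534366564454, 217.25951936815542], [0.0, 0.0, 1.0]] [[-0.305, 0.952, 0.018], [0.676, 0.23, -0.7], [-0.67, -0.202, -0.714]] [ 0.22228147 -0.3191493   1.58926485]
lamp_center [(0.6, [381.6, 219.0, 24.0, 45.1])]
stand [(0.84, [199.2, 130.9, 68.2, 57.7]), (0.66, [219.3, 260.1, 49.3, 37.3]), (0.64, [221.5, 193.1, 54.7, 52.0])]
jar [(0.88, [438.9, 268.0, 37.7, 49.5])]
clamp [(0.74, [295.5, 296.9, 12.3, 18.1])]
mount [(0.63, [321.5, 190.6, 11.1, 13.7])]
toolbox [(0.67, [79.2, 155.5, 114.9, 81.2])]
top [[486.7988824169963, 0.0, 280.7468077692623], [0.0, 486.7988824169963, 212.05892080893466], [0.0, 0.0, 1.0]] [[-0.0, -1.0, -0.023], [-0.985, 0.004, -0.173], [0.173, 0.023, -0.985]] [-0.018374    0.57029202  1.24506721]
lamp_center [(0.6, [173.0, 208.8, 21.0, 18.7])]
stand [(0.92, [346.5, 261.2, 84.5, 55.3]), (0.8, [302.3, 180.0, 56.9, 49.1]), (0.64, [286.5, 129.0, 42.7, 32.8])]
jar [(0.67, [170.1, 207.3, 22.5, 25.0])]
clamp [(0.61, [300.8, 183.6, 59.0, 44.2]), (0.61, [106.1, 167.9, 30.2, 33.1]), (0.49, [252.2, 133.1, 8.5, 18.7])]
mount [(0.61, [257.5, 271.9, 17.1, 19.3])]
toolbox [(0.7, [406.4, 164.7, 119.1, 73.0])]
```

Run:
```python
import cv2
for c in("scene","top"):
    cv2.imwrite(f"pics/{c}0b.png",cv2.resize(cv2.imread(f"pics/{c}0.png"),(800,600),interpolation=cv2.INTER_CUBIC))
```

```text
(no output)
```

View pics/scene0b.png

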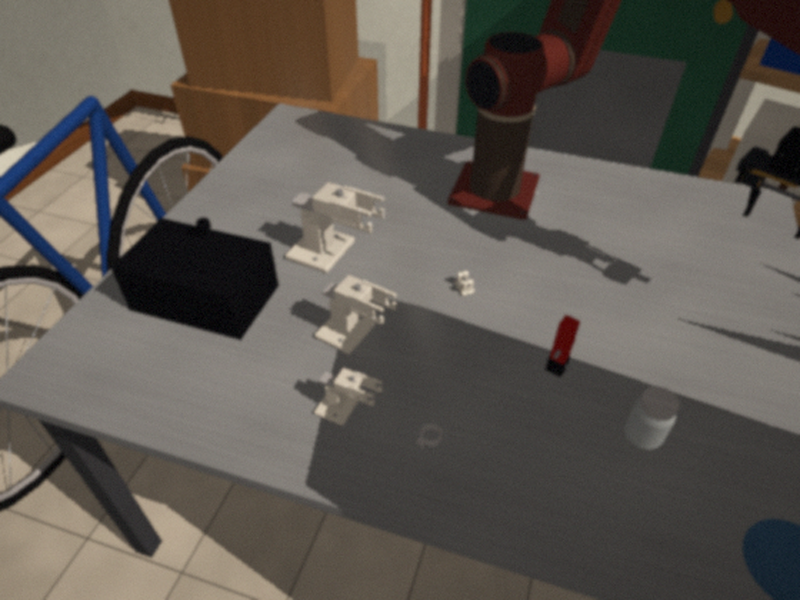

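View pics/top0b.png

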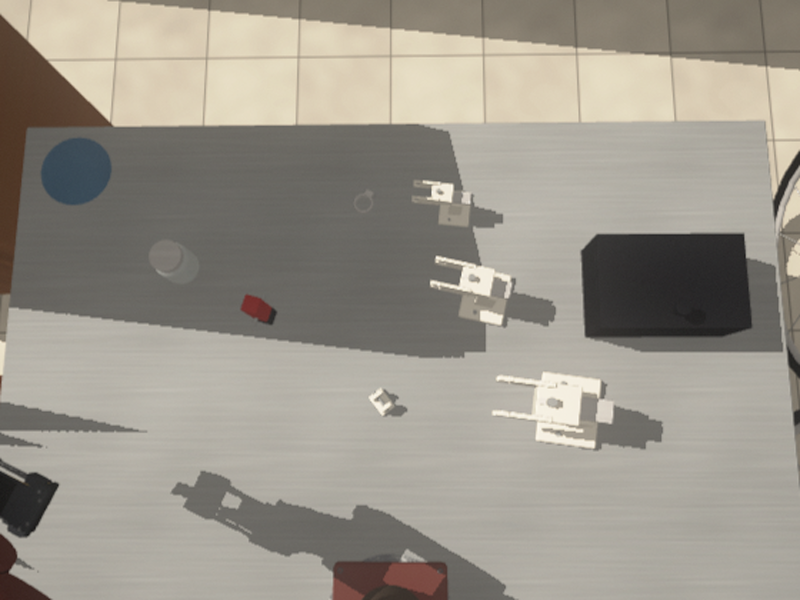

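The pictures show an upright red lamp: top (255,305), scene (565,345), at 800 px scale. It's the only red one. Three things could be taken for the stand, in the top picture: large (565,410), middle (475,290) and small (447,200). The hook spacing at lip height comes to about 54, 43 and 28 mm, so the middle one (44 mm) fits. I'll check it in a close crop.

```bash
cat > h.py <<'E'
import numpy as np,cv2
def ray(d,uv):
    K=d["camera_matrix"];R=cv2.Rodrigues(np.array(d["rvec"]))[0];t=np.array(d["tvec"]).ravel()
    uv=np.atleast_2d(np.array(uv,float));n=np.c_[(uv-[K[0,2],K[1,2]])/K[0,0],np.ones(len(uv))]
    return -R.T@t,n@R
def atz(d,uv,z):
    c,r=ray(d,uv);return c+r*((z-c[2])/r[:,2])[:,None]
def proj(d,P): return cv2.projectPoints(np.array(P,float).reshape(-1,1,3),np.array(d["rvec"]),np.array(d["tvec"]),d["camera_matrix"],None)[0].reshape(-1,2)
E
python3 - <<'E'
from station import ctrl
import cv2,numpy as np,pickle
from h import *
ds={c:ctrl.camera(c) for c in("scene","top")};pickle.dump(ds,open("d0.pkl","wb"))
def crop(c,x,y,w,h,s): return cv2.resize(ds[c]["color"][y:y+h,x:x+w],None,fx=s,fy=s,interpolation=cv2.INTER_CUBIC)
a=crop("top",295,175,70,58,5.7);b=crop("scene",215,185,70,58,5.7)
e=crop("top",160,195,70,42,5.7);f=crop("scene",365,215,70,42,5.7)
m=np.vstack([np.hstack([a,b]),np.hstack([e,f])]);print(m.shape);cv2.imwrite("pics/c1.png",m)
for c,k in(("top",(173,209)),("scene",(382,219))):
    print(c,proj(ds[c],[[0.5,0,0]]))
t=ds["top"]
for nm,uv in(("lampfoot",(189,224)),("lamptop",(180,213)),("jar",(122,185)),("clamp",(254,141)),("mount",(267,281))): print(nm,atz(t,uv,0).round(3),atz(t,uv,.134).round(3))
E
```

```text
(570, 798, 3)
top [[274.02866085 240.51395744]]
scene [[310.17070074 223.65623169]]
lampfoot [[0.546 0.235 0.   ]] [[0.526 0.206 0.134]]
lamptop [[0.577 0.261 0.   ]] [[0.554 0.23  0.134]]
jar [[0.658 0.428 0.   ]] [[0.626 0.38  0.134]]
clamp [[0.784 0.058 0.   ]] [[0.74  0.047 0.134]]
mount [[0.39  0.019 0.   ]] [[0.386 0.012 0.134]]
```

View pics/c1.png

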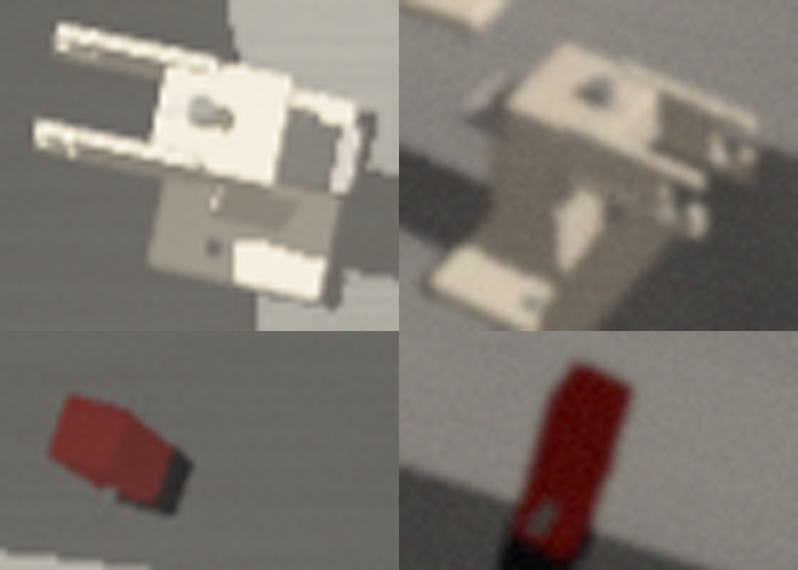

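The crop confirms it. Top-left is the middle stand with its hook tips pointing left in the image (world +y). Bottom row is the upright lamp, with its pin end showing at crop (105,490) and (545,515). I'll bring the wrist camera closer.

```bash
cat >> h.py <<'E'
from scipy.spatial.transform import Rotation as Ro
def rows(o,P,closeyaw=None):
    "tool-axis shares to go to P; closeyaw: wanted direction (rad) of tool y in world xy, mod pi"
    q=o["tool_rot"];R=Ro.from_quat([q[1],q[2],q[3],q[0]]).as_matrix()
    d=R.T@(np.array(P)-o["tcp_pos"])/.15
    cur=np.arctan2(R[1,1],R[0,1]);tr=0
    if closeyaw is not None:
        tr=(closeyaw-cur+np.pi/2)%np.pi-np.pi/2; tr=-tr
    print("tcp",np.round(o["tcp_pos"],4),"ydir deg",round(np.degrees(cur),2),"tilt",R[:,2].round(4),"q6",round(o["qpos"][5],2),"->",d.round(4),"roll",round(tr/2/np.pi,4),"F",np.round(o["force"],2),"t",round(o["time"],2))
def wray(d,uv):
    K=d["camera_matrix"];R=cv2.Rodrigues(np.array(d["rvec"]))[0];t=np.array(d["tvec"]).ravel()
    v=(np.atleast_2d(np.array(uv,float))-[K[0,2],K[1,2]])/[K[0,0],K[1,1]];r=np.linalg.norm(v,axis=1,keepdims=True)
    n=np.c_[v/np.maximum(r,1e-9)*np.sin(r),np.cos(r)]
    return -R.T@t,n@R
def watz(d,uv,z):
    c,r=wray(d,uv);return c+r*((z-c[2])/r[:,2])[:,None]
def wproj(d,P):
    K=d["camera_matrix"];R=cv2.Rodrigues(np.array(d["rvec"]))[0];p=np.atleast_2d(P)@R.T+np.array(d["tvec"]).ravel()
    s=np.linalg.norm(p[:,:2],axis=1);a=np.arctan2(s,p[:,2]);return p[:,:2]/s[:,None]*a[:,None]*K[0,0]+[K[0,2],K[1,2]]
E
python3 -m pendant '-0.33 -0.15 0 0;-0.66 -0.3 0 0;-0.98 -0.45 0 0'
python3 -m pendant '-0.33 -0.15 0 0;-0.66 -0.3 0 0;-0.95 -0.45 0 0;-0.95 -0.45 0 0;-0.95 -0.45 0 0'
python3 - <<'E'
from station import ctrl
from h import *
import pickle
o=ctrl.get_obs();rows(o,[.55,.23,.404])
d=ctrl.camera("wrist");pickle.dump(d,open("w1.pkl","wb"))
print(d["camera_matrix"].tolist(),wray(d,[280,210]))
for t in("lamp_center","stand"): print(t,[(round(r["score"],2),r["rect"]) for r in ctrl.cut_out("wrist",t)])
cv2.imwrite("pics/w1.png",cv2.resize(d["color"],(800,600),interpolation=cv2.INTER_CUBIC))
E
```

```text
time: 1.1
tcp_pos: [0.3634, 0.4498, 0.4048]
tool_rot: [0.0, 0.217, 0.976, 0.0]
force: [0.7, 0.0, 0.8]
finger_gap: 0.087
gripper_force: 0.0
time: 1.6
tcp_pos: [0.4641, 0.3278, 0.4048]
tool_rot: [-0.0, 0.22, 0.976, 0.0]
force: [-0.1, -0.3, -0.4]
finger_gap: 0.0871
gripper_force: 0.0
tcp [0.4641 0.3278 0.4048] ydir deg 64.6 tilt [-0.e+00  2.e-04 -1.e+00] q6 -0.65 -> [-0.7972 -0.3432  0.0052] roll 0.0 F [-0.14 -0.28 -0.43] t 1.6
[[325.19226210127806, 0.0, 277.79706536019444], [0.0, 325.19226210127806, 212.45927928259968], [0.0, 0.0, 1.0]] (array([0.38993116, 0.36222832, 0.38517938]), array([[ 0.2663525 , -0.11900047, -0.95650156]]))
lamp_center []
stand []
```

View pics/w1.png

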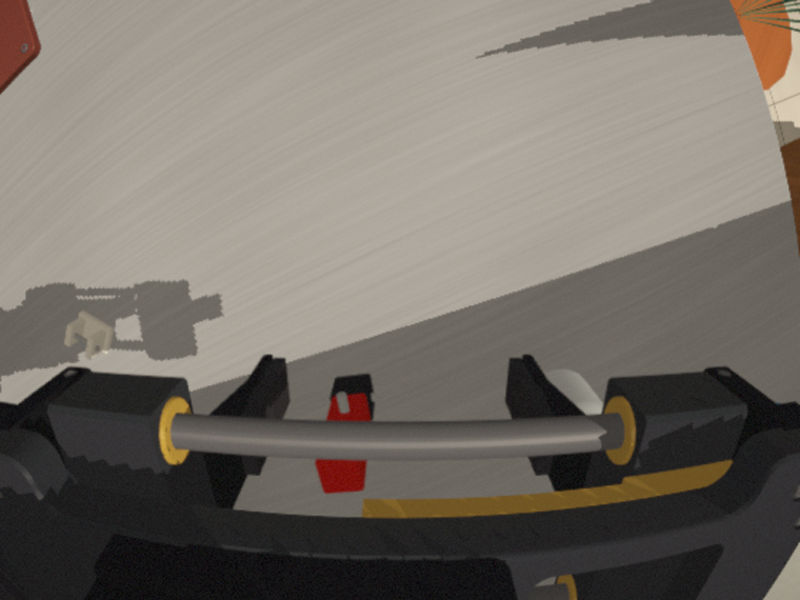

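The wrist camera sits on the tool's +x side, so the gripper bridge partly hides the lamp (345,430). I'll move past the lamp so it lies open below the camera.

```bash
python3 -m pendant '-0.3 -0.1 0 0;-0.6 -0.2 0 0;-0.9 -0.3 0 0' >/dev/null
python3 -m pendant '-0.33 0 0 0;-0.7 0 0 0;-0.7 0 0 0;-0.7 0 0 0'
python3 - <<'E'
from station import ctrl
from h import *
import pickle
d=ctrl.camera("wrist");pickle.dump(d,open("w2.pkl","wb"))
for t in("lamp_center","stand"): print(t,[(round(r["score"],2),r["rect"]) for r in ctrl.cut_out("wrist",t)])
cv2.imwrite("pics/w2.png",cv2.resize(d["color"],(800,600),interpolation=cv2.INTER_CUBIC))
E
```

```text
time: 2.45
tcp_pos: [0.6614, 0.1871, 0.4034]
tool_rot: [-0.001, 0.218, 0.976, -0.0]
force: [-0.4, 1.1, 0.5]
finger_gap: 0.087
gripper_force: 0.0
lamp_center [(0.87, [260.5, 47.1, 46.9, 62.6])]
stand [(0.62, [0.0, 213.6, 72.7, 70.7])]
```

View pics/w2.png

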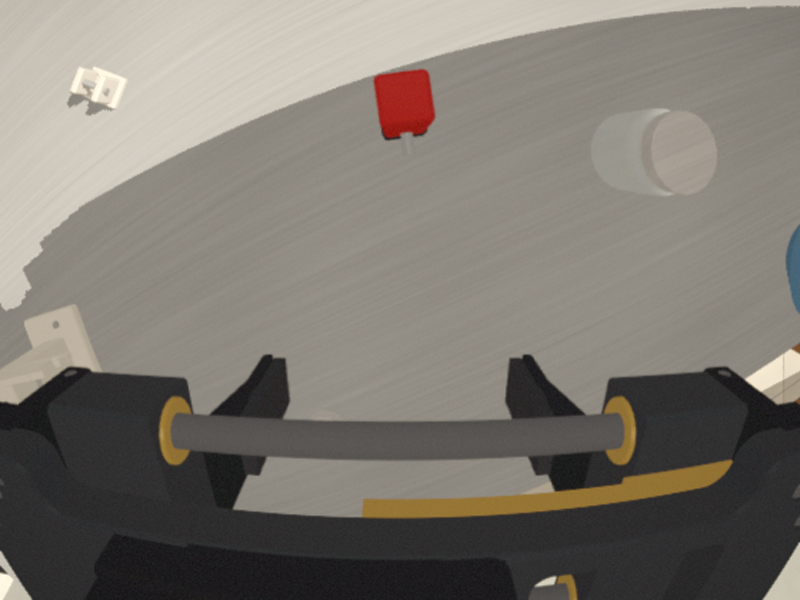

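The lamp's top face is at (405,100), and its pin end shows at (406,145). So the pin runs nearly along tool x, and the fingers close almost across the y faces already. Now to measure it from the edges.

```bash
cat > fit.py <<'E'
import pickle
from h import *
from scipy.optimize import least_squares,minimize
# silhouette fit of red housing (30x30, z .040...134) over wrist + top + scene
W=pickle.load(open("w2.pkl","rb"));D=pickle.load(open("d0.pkl","rb"))
def red(d):
    c=d["color"].astype(int);m=((c[...,2]>70)&(c[...,2]>2*c[...,1])&(c[...,2]>2*c[...,0])).astype(np.uint8);return m
views=[(W,wproj,(240,30,90,90)),(D["top"],proj,(160,195,50,50)),(D["scene"],proj,(370,210,45,45))]
def hull(p):
    x,y,a=p;X=np.array([[sx*.015,sy*.015,z] for sx in(-1,1) for sy in(-1,1) for z in(.04,.134)])
    c,s=np.cos(a),np.sin(a);return np.c_[x+c*X[:,0]-s*X[:,1],y+s*X[:,0]+c*X[:,1],X[:,2]]
S=8
def cost(p,vs,pr=False):
    tot=0
    for d,f,(l,t,w,h) in vs:
        m=red(d)[t:t+h,l:l+w].astype(float)
        q=((f(d,hull(p))-[l,t]+.5)*S*16).round().astype(np.int32)
        im=np.zeros((h*S,w*S),np.uint8);cv2.fillConvexPoly(im,cv2.convexHull(q.reshape(-1,1,2)),1,cv2.LINE_8,4)
        im=cv2.resize(im.astype(float),(w,h),interpolation=cv2.INTER_AREA)
        e=np.abs(im-m).sum()/m.sum();tot+=e
        if pr: print(m.sum(),round(e,3))
    return tot
for vs in(views[:1],views[1:],views):
    best=min((minimize(cost,[.54,.225,a],args=(vs,),method="Nelder-Mead",options=dict(initial_simplex=[[.54,.225,a],[.55,.225,a],[.54,.235,a],[.54,.225,a+.2]])) for a in np.radians([-45,-25,-5,15])),key=lambda r:r.fun)
    print(best.x.round(4),np.degrees(best.x[2]),best.fun);cost(best.x,vs,True)
E
python3 fit.py
```

```text
[ 0.5563  0.2394 -0.2837] -16.25409417509635 0.08340035232843138
1632.0 0.083
[ 0.5556  0.241  -0.0979] -5.61167496551321 0.6548927685218008
217.0 0.382
325.0 0.273
[ 0.5561  0.2396 -0.228 ] -13.063584975116871 0.8089047600856409
1632.0 0.096
217.0 0.355
325.0 0.358
```

The lamp is at (0.556, 0.239), with its x axis at about -16°. Next I'll look at the stand from close by before grasping.

```bash
python3 -m pendant '-0.15 -0.28 0 0;-0.3 -0.55 0 0;-0.5 -0.8 0 0' >/dev/null
python3 -m pendant '-0.15 -0.28 0 0;-0.3 -0.55 0 0;-0.47 -0.8 0 0;-0.47 -0.8 0 0;-0.47 -0.8 0 0'
python3 - <<'E'
from station import ctrl
from h import *
import pickle
d=ctrl.camera("wrist");pickle.dump(d,open("w3.pkl","wb"))
for t in("stand",): print(t,[(round(r["score"],2),r["rect"]) for r in ctrl.cut_out("wrist",t)])
cv2.imwrite("pics/w3.png",cv2.resize(d["color"],(800,600),interpolation=cv2.INTER_CUBIC))
E
```

```text
time: 3.4
tcp_pos: [0.69, -0.0924, 0.4053]
tool_rot: [0.0, 0.218, 0.976, 0.0]
force: [-0.0, 0.6, -0.2]
finger_gap: 0.087
gripper_force: 0.0
stand [(0.87, [108.8, 93.0, 154.0, 103.3]), (0.79, [250.1, 216.0, 103.4, 79.0]), (0.71, [4.0, 3.0, 63.1, 118.2]), (0.24, [0.7, 157.4, 103.4, 121.9])]
```

View pics/w3.png

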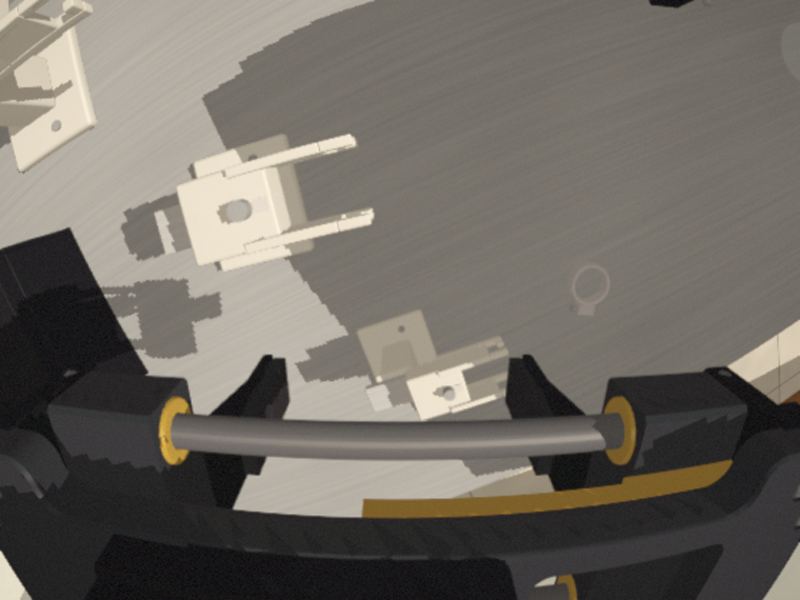

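The middle stand is well visible, with hook tips at (355,140) and (373,215). Here is an enlarged crop to get its edges.

Run:
```python
import pickle,cv2
d=pickle.load(open("w3.pkl","rb"))
cv2.imwrite("pics/c3.png",cv2.resize(d["color"][85:195,115:275],None,fx=5,fy=5,interpolation=cv2.INTER_CUBIC))
```

```text
(no output)
```

View pics/c3.png

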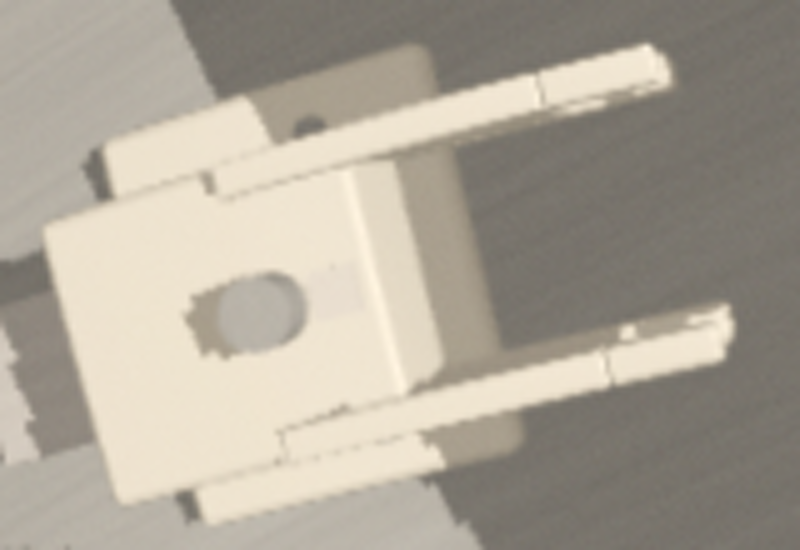

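Run:
```python
import pickle
from h import *
d=pickle.load(open("w3.pkl","rb"));print("cam",wray(d,[280,210])[0])
f=lambda uv,z:watz(d,(np.array(uv)+.5)/5-.5+[115,85],z)[:,:2]
U=f([(214,187),(542,90),(658,64)],.138);L=f([(285,443),(606,367),(724,336)],.138)
for n,P in(("U",U),("L",L)):
    v=P[-1]-P[0];print(n,P.round(4).tolist(),np.degrees(np.arctan2(v[1],v[0])),np.linalg.norm(v))
v=(U[-1]-U[0])+(L[-1]-L[0]);v/=np.linalg.norm(v);n=np.array([v[1],-v[0]])
print("spacing",(L-U)@n,"along",(L-U)@v,"ydir",np.degrees(np.arctan2(v[1],v[0])))
m=(U+L)/2;print("mid",m)
# foot corners on shelf & block
F=f([(425,45),(525,440)],.006);print("foot front corners",F.round(4),(F-m[-1])@v,(F-m[-1])@n, )
B=f([(45,230),(120,500),(345,170),(405,395)],.135);print("block",((B-m[-1])@v).round(4),((B-m[-1])@n).round(4))
# other cams
D=pickle.load(open("d0.pkl","rb"))["top"]
for q in([(62,38),(40,135)],):print("top tips",atz(D,(np.array(q)+.5)/5.7-.5+[295,175],.138)[:,:2].round(4))
for q in([(148,266),(320,300)],):print("top foot",atz(D,(np.array(q)+.5)/5.7-.5+[295,175],.006)[:,:2].round(4))
```

```text
cam [ 0.61574655 -0.05818704  0.38570763]
U [[0.5782, -0.1451], [0.5898, -0.0916], [0.5942, -0.0741]] 77.28257244496977 0.0727616879742746
L [[0.62, -0.1541], [0.6326, -0.1017], [0.6362, -0.0832]] 77.16846087254591 0.07265758207637682
spacing [0.04274945 0.0438975  0.04289426] along [ 0.00049904 -0.00043232  0.00039493] ydir 77.22555750510382
mid [[ 0.59912812 -0.14957913]
 [ 0.61119871 -0.09664741]
 [ 0.61520519 -0.07866923]]
foot front corners [[ 0.5534 -0.1294]
 [ 0.6486 -0.1505]] [-0.06312356 -0.0626357 ] [-0.04910962  0.04847181]
block [-0.1055 -0.1055 -0.052  -0.0517] [-0.0236  0.0237 -0.0181  0.019 ]
top tips [[ 0.6326 -0.0834]
 [ 0.5893 -0.0734]]
top foot [[ 0.5519 -0.1274]
 [ 0.5352 -0.2093]]
```

Stand pose: y axis at 77.2°, tip midpoint (0.615, -0.079). The spacing of 43–44 mm and the foot front 63 mm behind the tips both fit the stand meant, with the slide roughly 12 mm back. Now I'll compute the move to above the lamp.

Run:
```python
from station import ctrl
from h import *
rows(ctrl.get_obs(),[.556,.2395,.40],np.radians(73.7))
```

```text
tcp [ 0.6902 -0.0908  0.4053] ydir deg 64.92 tilt [ 4.e-04  5.e-04 -1.e+00] q6 -1.38 -> [1.7435 1.6149 0.036 ] roll -0.0244 F [-0.45  0.93  0.09] t 3.5
```

```bash
python3 -m pendant '0.22 0.2 0 0;0.44 0.4 0 0;0.66 0.6 0 0;0.88 0.8 0 0' >/dev/null
python3 -m pendant '0.22 0.2 0 0;0.44 0.4 0 0;0.66 0.6 0 0;0.86 0.81 0 -0.012;0.86 0.81 0.03 -0.0244;0.86 0.81 0.03 -0.0244;0.86 0.81 0.03 -0.0244'
python3 - <<'E'
from station import ctrl
from h import *
rows(ctrl.get_obs(),[.556,.2395,.293],np.radians(73.7))
E
```

```text
time: 4.6
tcp_pos: [0.5563, 0.2378, 0.4004]
tool_rot: [0.0, 0.143, 0.99, -0.0]
force: [-0.1, -0.5, -0.2]
finger_gap: 0.087
gripper_force: 0.0
tcp [0.5563 0.2378 0.4004] ydir deg 73.59 tilt [ 0.e+00 -1.e-04 -1.e+00] q6 -1.01 -> [0.0054 0.01   0.716 ] roll -0.0003 F [-0.09 -0.49 -0.17] t 4.6
```

```bash
python3 -m pendant '0 0.01 0.2 0;0 0.01 0.4 0;0 0.01 0.6 0;0 0.01 0.69 0;0 0.01 0.716 0;0 0.01 0.716 0;0 0.01 0.716 0'
python3 -m pendant '0 0 0 0;0 0 0 0;0 0 0 0;0 0 0 0;0 0 0 0;0 0 0 0;0 0 0 0;0 0 0 0;0 0 0 0;0 0 0 0' -1 25
python3 - <<'E'
from station import ctrl
from h import *
o=ctrl.get_obs();rows(o,[.556,.2395,.293],np.radians(73.7))
E
```

```text
time: 5.3
tcp_pos: [0.5584, 0.2383, 0.2947]
tool_rot: [0.001, 0.143, 0.99, 0.001]
force: [-0.6, -0.3, -0.2]
finger_gap: 0.0872
gripper_force: 0.0
time: 6.3
tcp_pos: [0.5576, 0.2382, 0.2927]
tool_rot: [-0.0, 0.143, 0.99, -0.0]
force: [0.5, 0.4, -0.7]
finger_gap: 0.0298
gripper_force: 24.8
tcp [0.5576 0.2382 0.2927] ydir deg 73.59 tilt [-2.e-04 -0.e+00 -1.e+00] q6 -1.01 -> [ 0.0126  0.0052 -0.0018] roll -0.0003 F [ 0.52  0.4  -0.7 ] t 6.3
```

Gripped: the gap is 29.8 mm, which matches the 30 mm housing. Lifting to slot height and moving to a point 45 mm in front of the hooks.

```bash
python3 -m pendant '0 0 -0.1 0;0 0 -0.25 0;0 0 -0.38 0;0 0 -0.38 0;0 0 -0.38 0'
python3 - <<'E'
from station import ctrl
from h import *
rows(ctrl.get_obs(),[.6251,-.0348,.3492],np.radians(77.2))
E
```

```text
time: 6.8
tcp_pos: [0.5577, 0.2382, 0.3505]
tool_rot: [0.001, 0.143, 0.99, 0.0]
force: [0.1, -0.0, -2.5]
finger_gap: 0.0298
gripper_force: 24.8
tcp [0.5577 0.2382 0.3505] ydir deg 73.58 tilt [ 1.3e-03  3.0e-04 -1.0e+00] q6 -1.01 -> [-0.9456 -1.6188  0.0085] roll -0.0101 F [ 0.14 -0.04 -2.5 ] t 6.8
```

```bash
python3 -m pendant '-0.1 -0.15 0 0;-0.25 -0.4 0 0;-0.4 -0.65 0 0;-0.5 -0.8 0 0' >/dev/null
python3 -m pendant '-0.1 -0.2 0 0;-0.25 -0.45 0 0;-0.4 -0.7 0 -0.005;-0.445 -0.8 0 -0.01;-0.445 -0.82 0 -0.01;-0.445 -0.82 0 -0.01;-0.445 -0.82 0 -0.01;-0.445 -0.82 0 -0.01'
python3 - <<'E'
from station import ctrl
from h import *
import pickle
rows(ctrl.get_obs(),[.6251,-.0348,.3492],np.radians(77.2))
ims=[]
D={}
for c in("top","scene","wrist"): D[c]=ctrl.camera(c)
pickle.dump(D,open("d4.pkl","wb"))
a=cv2.resize(D["top"]["color"][170:240,270:370],(400,280),interpolation=cv2.INTER_CUBIC)
b=cv2.resize(D["scene"]["color"][175:245,205:305],(400,280),interpolation=cv2.INTER_CUBIC)
w=cv2.resize(D["wrist"]["color"][60:,:],(400,257),interpolation=cv2.INTER_CUBIC)
cv2.imwrite("pics/c4.png",np.vstack([np.hstack([a,b]),np.hstack([w,cv2.resize(D["wrist"]["color"][230:330,150:310],(400,257))])]))
E
```

```text
time: 8.0
tcp_pos: [0.6247, -0.0335, 0.3495]
tool_rot: [-0.0, 0.111, 0.994, 0.0]
force: [-1.5, -0.6, -1.5]
finger_gap: 0.0299
gripper_force: 24.9
tcp [ 0.6247 -0.0335  0.3495] ydir deg 77.26 tilt [-6.e-04  4.e-04 -1.e+00] q6 -1.53 -> [-0.0047 -0.0077  0.0023] roll 0.0002 F [-1.53 -0.6  -1.52] t 8.0
```

View pics/c4.png

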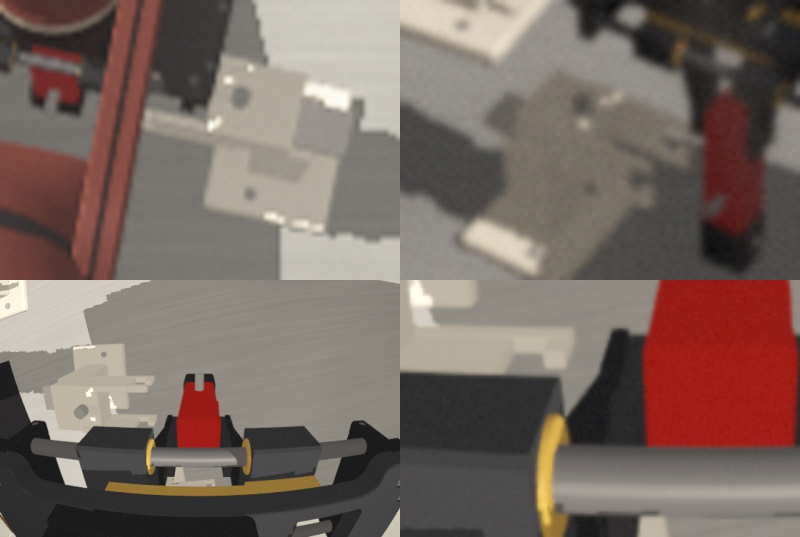

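The lamp hangs upright in the grip, in front of the hook mouths. I'll take one enlarged wrist crop to check the sideways alignment between the plates.

Run:
```python
import pickle,cv2
d=pickle.load(open("d4.pkl","rb"))["wrist"]
cv2.imwrite("pics/c5.png",cv2.resize(d["color"][130:240,160:320],None,fx=5,fy=5,interpolation=cv2.INTER_CUBIC))
```

```text
(no output)
```

View pics/c5.png

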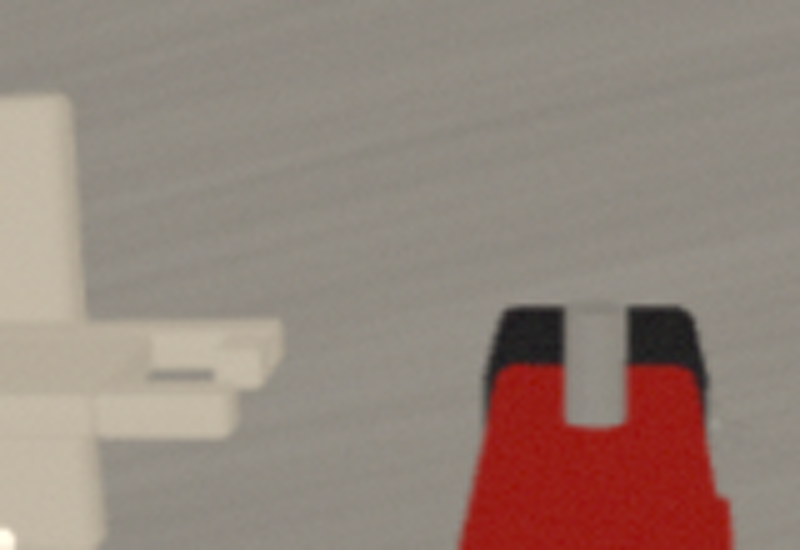

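Run:
```python
import pickle
from h import *
d=pickle.load(open("d4.pkl","rb"))["wrist"]
m=np.array([.6152,-.0787]);v=np.array([np.cos(np.radians(77.2)),np.sin(np.radians(77.2))]);n=np.array([v[1],-v[0]])
f=lambda uv,z:watz(d,(np.array([uv])+.5)/5-.5+[160,130],z)[0,:2]-m
for nm,uv,z in(("lip outer",(170,392),.138),("lip inner",(170,437),.138),("lip tip",(236,415),.138),("pin end top",(595,314),.1278),("pin end ctr",(595,306),.1238),("pin root",(595,428),.1278),("pinL",(564,350),.1238),("pinR",(628,350),.1238)):
    p=f(uv,z);print(nm,"x",(p@n).round(4),"y",(p@v).round(4))
o=ctrl=None
from station import ctrl
p=ctrl.get_obs()["tcp_pos"];p=np.array(p[:2])-m;print("tcp x,y",(p@n).round(4),(p@v).round(4))
```

```text
lip outer x -0.0252 y -0.008
lip inner x -0.0192 y -0.0085
lip tip x -0.0221 y 0.0004
pin end top x -0.0326 y 0.0456
pin end ctr x -0.0327 y 0.0456
pin root x -0.0172 y 0.0456
pinL x -0.0267 y 0.0415
pinR x -0.0267 y 0.05
tcp x,y -0.0005 0.0458
```

The plate reads exactly where expected, but the pin sits 2.4 mm off in stand -x. I'll shift tool x by -0.015, then advance along -y to just before the mouth.

```bash
python3 -m pendant '-0.015 0 0 0;-0.015 -0.1 0 0;-0.015 -0.2 0 0;-0.015 -0.24 0 0;-0.015 -0.24 0 0;-0.015 -0.24 0 0'
python3 -m pendant '0 -0.01 0 0;0 -0.03 0 0;0 -0.05 0 0;0 -0.06 0 0;0 -0.06 0 0'
python3 -m pendant '0 -0.01 0 0;0 -0.02 0 0;0 -0.03 0 0;0 -0.03 0 0;0 -0.03 0 0'
```

```text
time: 8.75
tcp_pos: [0.619, -0.0711, 0.3499]
tool_rot: [0.0, 0.112, 0.994, 0.0]
force: [0.2, 0.3, -2.0]
finger_gap: 0.03
gripper_force: 24.9
time: 9.25
tcp_pos: [0.6171, -0.0795, 0.3498]
tool_rot: [-0.0, 0.112, 0.994, -0.0]
force: [-0.6, 0.2, -0.8]
finger_gap: 0.0295
gripper_force: 24.9
time: 9.75
tcp_pos: [0.6161, -0.0838, 0.3498]
tool_rot: [0.0, 0.112, 0.994, 0.0]
force: [-0.1, -0.2, -1.2]
finger_gap: 0.03
gripper_force: 24.9
```

```bash
python3 -m pendant '0 -0.01 0 0;0 -0.02 0 0;0 -0.03 0 0;0 -0.03 0 0' | grep -E 'tcp|^force'
python3 -m pendant '0 -0.007 0 0;0 -0.007 0 0;0 -0.007 0 0' | grep -E 'tcp|^force'
python3 -m pendant '0 -0.007 0 0;0 -0.007 0 0;0 -0.007 0 0' | grep -E 'tcp|^force'
```

```text
tcp_pos: [0.6151, -0.0883, 0.3499]
force: [0.2, -0.2, -1.5]
tcp_pos: [0.6149, -0.0891, 0.3498]
force: [-0.2, -0.8, -2.3]
tcp_pos: [0.6147, -0.0902, 0.3499]
force: [-1.5, 0.6, -2.2]
```

```bash
python3 -m pendant '0 -0.005 0 0;0 -0.005 0 0;0 -0.005 0 0' | grep -E 'tcp|^force'
python3 -m pendant '0 -0.005 0 0;0 -0.005 0 0;0 -0.005 0 0' | grep -E 'tcp|^force'
```

```text
tcp_pos: [0.6145, -0.0909, 0.3498]
force: [-0.4, -0.1, -1.4]
tcp_pos: [0.6143, -0.0916, 0.3498]
force: [0.0, -0.3, -0.9]
```

```bash
python3 -m pendant '0 -0.005 0 0;0 -0.005 0 0;0 -0.005 0 0' | grep -E 'tcp|^force'
```

```text
tcp_pos: [0.6141, -0.0924, 0.3498]
force: [0.3, 0.7, -2.2]
```

```bash
python3 -m pendant '0 -0.004 0 0;0 -0.004 0 0;0 -0.004 0 0' | grep -E 'tcp|^force'
```

```text
tcp_pos: [0.614, -0.0929, 0.3499]
force: [0.9, 0.7, -1.7]
```

```bash
python3 -m pendant '0 -0.004 0 0;0 -0.004 0 0;0 -0.004 0 0' | grep -E 'tcp|^force'
```

```text
tcp_pos: [0.6139, -0.0932, 0.3498]
force: [0.5, 3.2, -2.1]
```

```bash
python3 -m pendant '0 0 0 0;0 0 0 0' | grep -E 'tcp|^force'
```

```text
tcp_pos: [0.6139, -0.0933, 0.3498]
force: [-0.2, 2.9, -0.3]
```

Touch confirmed: a steady 3 N along +y, 14.4 mm behind the lip tip, which matches the geometry. I'll back off 1 mm to unload the wall, then lower.

```bash
python3 -m pendant '0 0.006 0 0;0 0.007 0 0;0 0.007 0 0' | grep -E 'tcp|^force'
python3 -m pendant '0 0 0.01 0;0 0 0.025 0;0 0 0.04 0;0 0 0.055 0;0 0 0.067 0;0 0 0.067 0;0 0 0.067 0' | grep -E 'tcp|^force'
```

```text
tcp_pos: [0.6141, -0.0927, 0.3498]
force: [-1.2, 0.0, -1.5]
tcp_pos: [0.6141, -0.0925, 0.3397]
force: [-0.3, 0.5, -1.6]
```

```bash
python3 -m pendant '0 0 0.007 0;0 0 0.014 0;0 0 0.014 0;0 0 0.014 0' | grep -E 'tcp|^force'
```

```text
tcp_pos: [0.6141, -0.0924, 0.3377]
force: [-0.1, 0.3, -0.5]
```

```bash
python3 -m pendant '0 0 0.005 0;0 0 0.005 0;0 0 0.005 0' | grep -E 'tcp|^force'
```

```text
tcp_pos: [0.6141, -0.0925, 0.3369]
force: [-0.0, -0.1, -0.7]
```

```bash
python3 -m pendant '0 0 0.005 0;0 0 0.005 0;0 0 0.005 0' | grep -E 'tcp|^force'
```

```text
tcp_pos: [0.6141, -0.0925, 0.3362]
force: [0.4, 0.2, -1.8]
```

```bash
python3 -m pendant '0 0 0.004 0;0 0 0.004 0;0 0 0.004 0' | grep -E 'tcp|^force'
```

```text
tcp_pos: [0.6142, -0.0925, 0.3357]
force: [0.3, -0.4, -0.9]
```

```bash
python3 -m pendant '0 0 0.004 0;0 0 0.004 0;0 0 0.004 0' | grep -E 'tcp|^force'
```

```text
tcp_pos: [0.6142, -0.0925, 0.3355]
force: [-0.7, 0.1, 2.3]
```

The floor is felt: force z went from -1.5 to +2.3 N at pin height of about 0.110. Opening part way.

```bash
python3 -m pendant '0 0 0 0;0 0 0 0;0 0 0 0;0 0 0 0;0 0 0 0;0 0 0 0' 0.15
python3 - <<'E'
from station import ctrl
import cv2,numpy as np
a=ctrl.camera("scene")["color"];w=ctrl.camera("wrist")["color"]
cv2.imwrite("pics/c6.png",np.hstack([cv2.resize(a[165:265,195:295],(400,400),interpolation=cv2.INTER_CUBIC),cv2.resize(w[110:250,190:330],(400,400),interpolation=cv2.INTER_CUBIC)]))
E
```

```text
time: 15.65
tcp_pos: [0.6141, -0.0925, 0.3349]
tool_rot: [-0.0, 0.112, 0.994, 0.0]
force: [-0.1, -0.3, -0.4]
finger_gap: 0.0498
gripper_force: 0.0
```

View pics/c6.png

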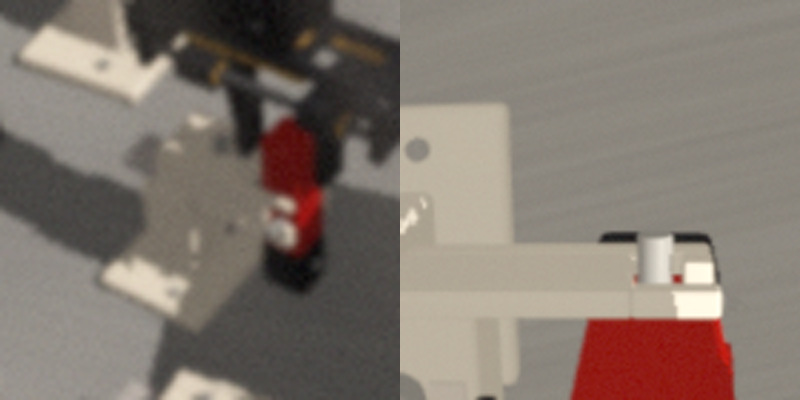

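The pin sits in the throat under the lip (wrist crop 655,260), and the lamp is upright between the open fingers. Retreating straight up.

```bash
python3 -m pendant '0 0 -0.03 0;0 0 -0.08 0;0 0 -0.15 0;0 0 -0.3 0;0 0 -0.5 0;0 0 -0.75 0;0 0 -0.9 0;0 0 -0.9 0;0 0 -0.9 0;0 0 -0.9 0'
python3 - <<'E'
from station import ctrl
from h import *
m=np.array([.6152,-.0787]);a=np.radians(77.2);v=np.array([np.cos(a),np.sin(a)])
for c in ("scene","wrist"):
    d=ctrl.camera(c);i=d["color"].astype(int)
    r=((i[...,2]>70)&(i[...,2]>2*i[...,1])&(i[...,2]>2*i[...,0]));
    p=m-.0137*v;f=proj if c=="scene" else wproj
    print(c,[(round(x["score"],2),x["rect"]) for x in ctrl.cut_out(c,"lamp_center")],"expected top/centre/bottom",f(d,np.array([[*p,.177],[*p,.11],[*p,.043]])).round(1).tolist())
print(np.round(ctrl.get_obs()["force"],2))
E
```

```text
time: 16.75
tcp_pos: [0.6138, -0.0924, 0.4685]
tool_rot: [-0.001, 0.112, 0.994, 0.0]
force: [0.2, -0.5, -0.2]
finger_gap: 0.05
gripper_force: 0.0
scene [(0.58, [259.0, 190.8, 15.5, 49.0])] expected top/centre/bottom [[267.3, 197.5], [267.7, 216.0], [268.1, 233.0]]
wrist [(0.59, [260.9, 160.9, 36.1, 62.4])] expected top/centre/bottom [[278.7, 208.1], [278.6, 190.4], [278.5, 178.2]]
[ 0.17  0.18 -0.47]
```

The lamp's outline is where a seated, upright lamp should be in both views, and the robot is clear of it. Handing in.

```bash
python3 -c "
from station import ctrl
print(ctrl.close_job())"
```

```text
the job is handed in; nothing more can be done
None
```

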